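# Fish the collet basket out of the rinse tank and hang it up to drip

### The job

The small rinse tank has been drained: take the hook rod from its blue bracket, fish the wire basket with the two collets off the hanger inside the tank with it, and hang the basket by its bail over both prongs of the drip stand. Do not touch the basket with the gripper, drop it, spill a collet or disturb the brush, bottle and padlock. Finally put the hook rod back in its bracket as it stood.

Things in the scene. Friction and masses are not known exactly. Their poses are not given: they have to be found in the camera images.
- hook_rod: loose hook rod, 140 g, upright in the bracket. Origin: centre under its black guard bar (24 x 48 mm along y, 4 thick). Red handle above, z 4 to 74 mm, 26 along x, 18 along y: grip across y. Below, a 7 mm rod down to z = -128 ends in a J hook of two wires (14 mm wide along y) that opens upward and reaches to +x: lowest part at z = -136, tip at x = 24, z = -122.
- rod_hook (a point): fixed on the hook rod at (5.5, 0, -128.5) mm, axes as the rod's: where the middle of the bail's 4 mm wire lies in the crook when the rod leans about 40 degrees, hook ahead of the handle (works from 30 to 45). Leaning so, the hook's tip is 16 mm above and 12 mm ahead of this point, its lowest part 7 mm below.
- basket: loose wire basket, 40 (x) x 54 (y) x 32 mm high, about 120 g, open on top, origin at the centre of its underside, with a stiff arched bail of 4 mm wire in its y-z plane. At the start it hangs by the bail on two prongs inside the tank, underside 16 mm above the bench, axes along the tank's.
- bail (a point): point on the basket 72 mm above its underside, at the level of the wire axis of the bail's two level shoulders, which run along y from 12 to 23 mm either side of this point and rest on the prongs.
- bail_crown (a point): point on the basket 80 mm above its underside: middle of the wire of the bail's raised crown, level for 8.5 mm either side along y, which is the place for the hook. About 54 mm below the tank's rim at the start.
- tank: fixed steel rinse tank, origin centre of its underside, +x to its back (away from robot). Inside 140 (x) x 72 mm (y), floor at z 9, rim at 151, walls 3 mm. Deck, z 139 to 152, covers the rear 48 mm (from x = 22); on it a grey housing up to 190 from x = 30. The hanger is under the deck: reach in slanting, 30 to 45 degrees, through the front 92 mm of the mouth. A drain cock juts 21 mm from its front.
- tank_hanger (a point): fixed on the tank at (43, 0, 88.5) mm: where bail lies while the basket hangs there. Two prongs of 5 mm wire, 17 mm either side along y, come from the back wall toward the robot (-x); their upturned ends, 9 mm ahead, rise to 6 mm above this point: lift the bail about 14 mm to clear them. The 29 mm gap between the prongs is free.
- tank_mouth (a point): centre of the open front part of the tank's mouth (92 x 72 mm), on the tank at (-24, 0, 150) mm, axes as the tank's.
- drip_stand: fixed drip stand: steel tray 100 x 80 x 14 mm with a 10 mm post at its back (+x) carrying two prongs toward the robot (-x). Origin at the centre of its underside, z up, +x away from the robot.
- drip_hanger (a point): fixed on the drip stand at (0, 0, 117) mm, axes as the stand's: where bail must lie when the basket hangs on both prongs. Prongs as in the tank, 17 mm either side along y, upturned ends 9 mm ahead (-x) rising to 6 mm above this point, free between and in front, post 38 mm behind. The basket is wider than the gap: bring it in from the front, bail 14 mm up (it swings), then lower.
- rod_bracket: fixed blue sheet bracket, base 80 x 70 mm, back plate at its +x side, top plate 4 mm thick with its top at z 148 mm. Origin at the centre of its underside. A slot 52 mm (x from -32 to +20) x 28 mm (y) goes through the top plate; the rod hangs through it with its guard bar resting on the plate, hook to +x.
- bracket_seat (a point): on the bracket's top plate at (-6, 0, 148) mm: the place for the hook rod's origin when it stands in the bracket, hook toward the bracket's +x. The slot leaves the hook about 12 mm play along x and 7 mm along y.
- collet_1: loose steel spindle collet, 21 mm across, 40 mm high, 35 g, standing (or leaning) in the basket on the +y side; origin at the centre of its underside.
- collet_2: loose steel spindle collet, 21 mm across, 44 mm high, 35 g, standing (or leaning) in the basket on the -y side; origin at the centre of its underside.
- chip_brush: bystander: small brush with red handle, 40 x 153 x 10 mm, lying loose; origin at the centre of its underside, length along y.
- bottle: bystander: small amber dropper bottle, 34 mm across, 102 mm high, standing loose; origin at the centre of its underside. Fixed things round the work to pass over or round: an upright plate 250 mm high at the bench's front edge (x 0.36 to 0.45, y 0.11 to 0.55 m), a caddy with tools up to about 0.35 m high (from x = 0.56, y above -0.04 m), a wall at y = -0.46 m.
- padlock_brass: bystander: brass padlock lying loose, 66 x 42 x 15 mm; origin at the centre of its underside.

How it is judged:
By the outcome, as a careful person would: the job done as asked, in the order asked, and still so for the second after the job is handed in, with the robot touching nothing.
It also fails if it takes over 70 s, if anything falls off the work surface, if the arm or the gripper's body presses on something with over 40 N, if the wrist force passes 120 N, or if a joint passes its speed limit or range.

### The arm

A 6-joint arm with a two-finger parallel gripper is mounted at the origin on a cart in front of the work surface, level with it; the furniture and walls round the work are solid. World frame = base frame: x ahead of the robot, y to its left, z up, the work surface at z = 0. Lengths are in m, angles in rad, forces in N, time in s.
With the tool pointing down it reaches from about 0.35 to 0.925 m from the base axis. Payload 6.4 kg.
Tool frame: the origin (TCP) lies midway between the tips of the shut fingers; the grasp point (between the pads) lies 19 mm behind it; z points along the fingers, y is the line along which they close (so a half turn about z gives the same grasp; the last joint's range is limited). The gripper opens to 85 mm and grips with 20 to 120 N. Pads are 22 mm wide; open, the fingers measure 114 mm over their backs; the gripper's body (76 mm by 85 mm) begins 54 mm behind the grasp point. The pads swing forward as they close: fully open they stand 13 mm farther back than shut.
Start: joints at [1.004, 0.245, 1.558, -0, 1.339, -0.174], TCP at [0.249, 0.601, 0.231] pointing down, gripper open.
Joint ranges: [-3.13, 3.13], [-1.02, 2.26], [0.13, 2.54], [-0.95, 4.09], [0.21, 2.88], [-2.74, 2.74]. Speed limits (rad/s): [2.57, 2.57, 3.14, 3.14, 3.14, 3.14].

### API

Orientations are given as a unit quaternion [x, y, z, w].
In Python, from rig import robot gives the robot as it stands.
- The arm moves only by the tool jog_arm, never from a script. Its argument "plan" is a list of rows, each a list of 5 numbers: the opening, from 0 (shut) to 1 (fully open), then the shift along the world's x, y, z in mm, then the turn about the world's z in degrees. A call has 1 to 12 rows; each row is the pose to reach, as a shift and turn from the pose commanded when the call began; what a row does not reach only later rows make up. A row lasts 1/12 s, in which the tool goes at most 41.7 mm and 7.16 degrees, less where a joint would pass 70% of its speed; a pose out of reach is approached as far as the arm can. A call with a gripper value outside its range is refused whole. The fingers move at their own pace and stop on an object; the grip force is fixed at half the most. Time passes only in rows, so rows that repeat a pose let the fingers close. It gives the time, the measured TCP pose, the force, the opening and the grip force at its end, in the units of the state.
- robot.state(): the state, without advancing time (a new reading comes with each control period).
- robot.capture(name): name is "scene" or "top" or "wrist"; returns (picture, depth): 384x512x3 uint8, red, green, blue; 384x512 float32, m along the optical axis (not along the pixel's ray), 0 where there is no reading.
- robot.camera_info(name): a dict with "K" (3x3 intrinsics, pixels), "extrinsics" (4x4, takes a point from world to camera coordinates); the wrist camera has in their place "tool_from_camera" (4x4, takes a point from camera to tool coordinates, whose origin is the TCP and whose axes are the flange's). Camera axes: x right, y down, z forward; pixel columns grow to the right and rows downward; lengths in m; the calibration is good to about 2 mm. A picture is of the moment at which its call begins: read the wrist's pose just before it. camera_info takes no time and is no camera call.
- robot.finish_job(): hands the job in; it is judged then, once.
The state is a dict: "clock": time; "joint_pos": joint angles; "qvel": joint speeds; "tau": joint torques, N m; "eef_pos": TCP position; "orientation": TCP orientation; "force": force on the tool from outside, world axes, zero at the start; "torque": the same for the moment, N m; "grip_width": finger opening in m; "grasp_force": force on a finger pad.
Only numpy, scipy, OpenCV 4.12 (cv2) and the standard library are available. Lean on these libraries where they do the work, as an engineer would, in place of code of your own. Each camera call takes 0.05 s, during which the arm holds its last target. There are 200 camera calls.

## Working session

There is one attempt and no reset: what is moved stays moved. The work goes in short steps, Python scripts to look and compute and a tool call to move; the robot and the scene stay as the last step left them, time stands still between calls to the robot, and variables do not carry over. Pictures are saved under pics/ and viewed, at most 10 in all, crops included, and the job is handed in when it is done.

Besides the shell and the picture viewer there is one more tool, called after "Request:" by a JSON object that holds its "method" and its "body", one argument or row to a line. jog_arm: Moves the arm, as the interface text tells. Its arguments: {"type":"object","properties":{"plan":{"type":"array","items":{"type":"array","items":{"type":"number"}}}},"required":["plan"]}

```bash
mkdir -p pics; ls; python3 - <<'E'
from rig import robot
import cv2,numpy as np
s=robot.state();print({k:np.round(v,3).tolist() for k,v in s.items()})
ims=[]
for n in("scene","top"):
    im,d=robot.capture(n);np.save(f"pics/{n}_d.npy",d);np.save(f"pics/{n}.npy",im)
    cv2.imwrite(f"pics/{n}0.png",im[:,:,::-1])
    i=robot.camera_info(n);print(n,np.round(i["K"],1).tolist(),np.round(i["extrinsics"],3).tolist())
E
```

```text
pics
{'clock': 0.0, 'joint_pos': [1.004, 0.246, 1.559, 0.0, 1.339, -0.174], 'qvel': [0.001, 0.002, 0.003, -0.001, 0.001, -0.002], 'tau': [0.002, -42.95, -32.614, 0.0, 0.005, -0.0], 'eef_pos': [0.248, 0.6, 0.23], 'orientation': [0.195, 0.981, -0.001, -0.0], 'force': [0.288, 1.011, -0.593], 'torque': [0.004, 0.002, -0.004], 'grasp_force': 0.0, 'grip_width': 0.085}
scene [[484.1, 0.0, 256.0], [0.0, 484.1, 194.6], [0.0, 0.0, 1.0]] [[0.24, -0.971, -0.018, -0.26], [-0.751, -0.174, -0.637, 0.434], [0.615, 0.166, -0.771, 0.71], [0.0, 0.0, 0.0, 1.0]]
top [[434.0, 0.0, 251.0], [0.0, 434.0, 190.5], [0.0, 0.0, 1.0]] [[-0.01, -1.0, -0.01, -0.144], [-0.997, 0.01, -0.074, 0.507], [0.074, 0.009, -0.997, 0.917], [0.0, 0.0, 0.0, 1.0]]
```

View pics/scene0.png

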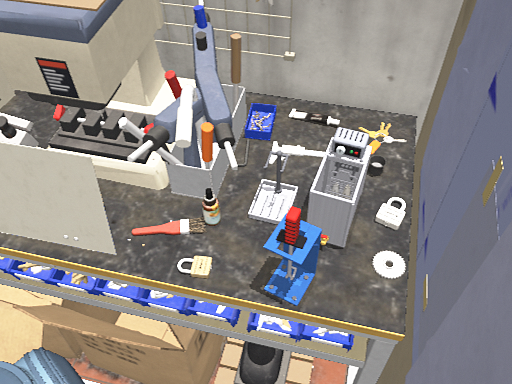

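View pics/top0.png

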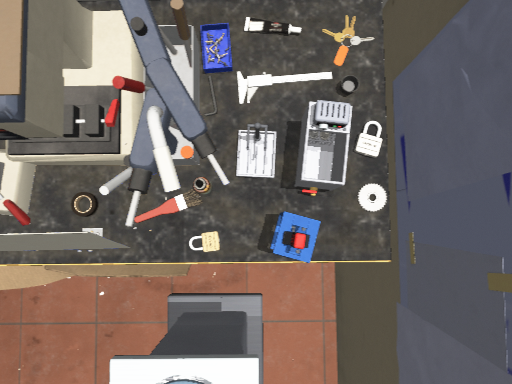

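```bash
cat > h.py <<'E'
import numpy as np,cv2
from rig import robot
def cloud(n,d,T=None):
    i=robot.camera_info(n);K=np.array(i["K"])
    v,u=np.mgrid[:384,:512];P=np.stack([(u-K[0,2])/K[0,0]*d,(v-K[1,2])/K[1,1]*d,d,np.ones_like(d)],-1)
    M=np.linalg.inv(np.array(i["extrinsics"])) if T is None else T@np.array(i["tool_from_camera"])
    W=(P@M.T)[...,:3];W[d<=0]=np.nan;return W
def rect(p):
    (c,s,a)=cv2.minAreaRect((p[:,:2]*1000).astype(np.float32));return np.round(c,1).tolist(),np.round(s,1).tolist(),round(a,1)
E
python3 - <<'E'
from h import *
for n in("scene","top"):
    W=cloud(n,np.load(f"pics/{n}_d.npy"));im=np.load(f"pics/{n}.npy").astype(int);R,G,B=im[...,0],im[...,1],im[...,2]
    x,y,z=W[...,0],W[...,1],W[...,2]
    def show(t,m):
        m=cv2.morphologyEx(m.astype(np.uint8),cv2.MORPH_OPEN,np.ones((2,2)))>0
        p=W[m]
        if len(p)>5:print(n,t,len(p),rect(p),"mean",np.round(p.mean(0)*1000,1),"z",np.round(np.percentile(p[:,2],[5,50,95])*1000,1))
    reg=(x>.33)&(x<.8)&(y>-.45)&(y<.12)
    blue=reg&(B>R+50)&(x<.52)
    show("plate",blue&(abs(z-.148)<.006))
    show("base",blue&(z<.02)&(z>-.005))
    red=reg&(R>G+70)&(R>B+70)&(y<-.15)&(x<.5)
    show("handle",red&(z>.15));show("handletop",red&(z>.215))
    tk=reg&(y<-.19)&(y>-.40)&(x>.47)
    show("rim",tk&(abs(z-.151)<.005));show("house",tk&(abs(z-.19)<.006)); show("tank all",tk&(z>.1))
    show("tray",reg&(abs(z-.012)<.008)&(y<-.1)&(y>-.24)&(x>.5)&(x<.7)&(im.min(-1)>110))
    show("prongs",reg&(z>.1)&(y<-.08)&(y>-.22)&(x>.5)&(x<.7))
for n in("scene","top"):
    im=np.load(f"pics/{n}.npy")
    c=im[120:310,230:390] if n=="scene" else im[90:270,220:360]
    cv2.imwrite(f"pics/{n}crop.png",cv2.resize(c[:,:,::-1],None,fx=3,fy=3,interpolation=cv2.INTER_CUBIC))
E
```

```text
scene plate 918 ([451.0, -253.2], [139.6, 109.4], 37.4) mean [nan nan nan] z [nan nan nan]
scene base 1215 ([410.5, -234.8], [68.0, 85.8], 70.9) mean [nan nan nan] z [nan nan nan]
scene handle 389 ([486.7, -230.7], [191.8, 18.1], 0.8) mean [nan nan nan] z [nan nan nan]
scene handletop 157 ([487.4, -230.4], [190.5, 17.6], 0.8) mean [ 406.5 -232.   215.4] z [211.6 220.6 223.2]
scene rim 764 ([660.0, -301.3], [78.9, 303.1], 82.9) mean [nan nan nan] z [nan nan nan]
scene house 465 ([727.7, -327.2], [54.8, 243.1], 72.1) mean [nan nan nan] z [nan nan nan]
scene tank all 2556 ([681.3, -302.3], [78.1, 347.1], 83.1) mean [nan nan nan] z [nan nan nan]
scene tray 416 ([525.1, -168.0], [228.0, 94.3], 6.0) mean [nan nan nan] z [nan nan nan]
scene prongs 413 ([644.1, -126.0], [250.1, 134.0], 18.8) mean [nan nan nan] z [nan nan nan]
top plate 1082 ([374.9, -299.5], [228.3, 108.5], 60.2) mean [nan nan nan] z [nan nan nan]
top base 278 ([405.4, -231.3], [62.4, 74.7], 71.8) mean [nan nan nan] z [nan nan nan]
top handle 163 ([395.8, -240.2], [44.0, 21.4], 55.4) mean [nan nan nan] z [nan nan nan]
top handletop 155 ([394.4, -238.3], [45.9, 19.2], 46.6) mean [nan nan nan] z [nan nan nan]
top rim 788 ([579.7, -343.7], [85.5, 217.3], 51.7) mean [nan nan nan] z [nan nan nan]
top house 697 ([644.5, -326.9], [57.7, 125.2], 23.4) mean [ 632.  -299.5  185.9] z [183.2 187.1 189.3]
top tank all 2149 ([607.0, -303.6], [94.7, 211.3], 72.4) mean [nan nan nan] z [nan nan nan]
top tray 317 ([586.6, -163.5], [81.4, 101.7], 85.9) mean [nan nan nan] z [nan nan nan]
top prongs 475 ([600.8, -110.9], [95.4, 167.2], 56.7) mean [nan nan nan] z [nan nan nan]
```

View pics/topcrop.png

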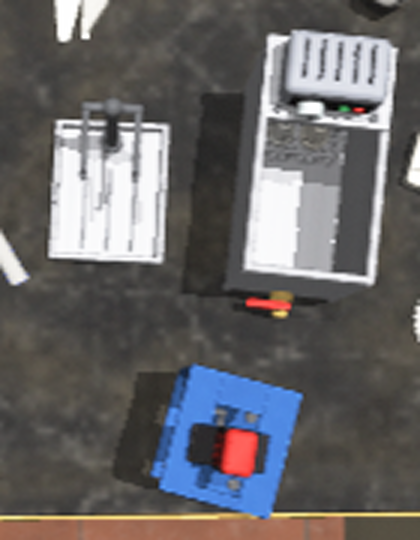

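View pics/scenecrop.png

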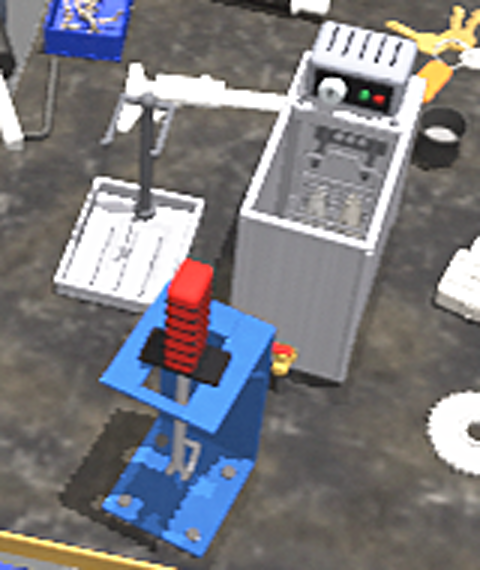

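```bash
python3 - <<'E'
from h import *
for n in("scene","top"):
    E=np.array(robot.camera_info(n)["extrinsics"]);print(n,"cam",-E[:3,:3].T@E[:3,3])
    W=cloud(n,np.load(f"pics/{n}_d.npy"));im=np.load(f"pics/{n}.npy").astype(int);R,G,B=im[...,0],im[...,1],im[...,2]
    x,y,z=W[...,0],W[...,1],W[...,2]
    def show(t,m):
        k,l,st,_=cv2.connectedComponentsWithStats(m.astype(np.uint8),connectivity=8)
        if k<2:return
        p=W[l==1+np.argmax(st[1:,4])]
        print(n,t,len(p),rect(p),"mean",np.round(p.mean(0)*1000,1),"z",np.round(np.percentile(p[:,2],[5,50,95])*1000,1))
    reg=(x>.33)&(x<.8)&(y>-.45)&(y<.12)
    blue=reg&(B>R+50)&(x<.52)
    show("plate",blue&(abs(z-.148)<.006))
    show("base",blue&(z<.02)&(z>-.005))
    show("side",blue&(z<.135)&(z>.02))
    red=reg&(R>G+70)&(R>B+70)&(y<-.15)&(x<.5)
    show("handle",red&(z>.15));show("handletop",red&(z>.217))
    tk=reg&(y<-.19)&(y>-.40)&(x>.47)
    show("rim",tk&(abs(z-.151)<.005));show("house",tk&(abs(z-.19)<.006)); show("tank all",tk&(z>.1))
    show("tray",reg&(abs(z-.012)<.008)&(y<-.1)&(y>-.24)&(x>.5)&(x<.7)&(im.min(-1)>110))
    show("prongs",reg&(z>.1)&(y<-.08)&(y>-.22)&(x>.5)&(x<.7))
E
```

```text
scene cam [-0.04848358 -0.29505237  0.81916803]
scene plate 929 ([410.9, -231.6], [70.1, 82.2], 74.0) mean [ 404.3 -235.1  148. ] z [145.9 148.1 150.1]
scene base 1215 ([413.3, -232.7], [70.4, 86.6], 74.1) mean [ 406.8 -233.6    5.5] z [2.4 5.2 9.3]
scene side 291 ([433.2, -266.7], [36.1, 20.6], 31.9) mean [ 437.  -266.4   64.8] z [ 24.   60.2 122.6]
scene handle 400 ([406.4, -230.7], [16.8, 28.2], 81.1) mean [ 400.4 -231.4  199.7] z [159.5 206.  222.9]
scene handletop 149 ([405.8, -230.3], [16.3, 26.0], 81.7) mean [ 404.5 -230.4  221.1] z [218.2 221.3 223.3]
scene rim 775 ([584.1, -290.4], [81.5, 151.8], 83.0) mean [ 581.9 -292.5  150.7] z [147.3 150.8 153.4]
scene house 474 ([632.1, -296.5], [60.2, 41.3], 82.5) mean [ 631.8 -296.7  187.2] z [185.1 187.3 189.1]
scene tank all 2570 ([584.1, -290.3], [81.9, 151.8], 82.9) mean [ 578.7 -289.7  151. ] z [106.8 150.5 187.9]
scene tray 318 ([588.3, -152.8], [69.4, 104.6], 87.0) mean [ 577.4 -139.2   11.8] z [ 4.6 12.8 17.4]
scene prongs 227 ([540.8, -89.8], [79.7, 16.5], 18.8) mean [538.2 -91.3 195.1] z [184.9 194.4 207.5]
top cam [ 0.4363
[... 343 characters left out ...]
[406.1, -231.1], [17.5, 24.9], 80.1) mean [ 406.3 -230.4  220.6] z [214.8 221.1 223.5]
top handletop 152 ([406.0, -231.5], [17.2, 24.8], 77.4) mean [ 406.2 -231.   221.3] z [219.2 221.2 223.5]
top rim 806 ([584.3, -292.2], [81.6, 149.4], 83.0) mean [ 582.5 -288.3  150.6] z [148.  150.7 153.3]
top house 705 ([633.5, -298.2], [61.3, 40.1], 85.7) mean [ 633.4 -297.5  187.1] z [184.7 187.1 189.3]
top tank all 2153 ([584.2, -292.3], [82.2, 149.5], 82.9) mean [ 599.  -293.1  159.5] z [111.  152.1 188.6]
top tray 344 ([587.6, -161.0], [82.1, 102.5], 86.4) mean [ 580.1 -159.9   13.5] z [ 4.4 15.2 18.4]
top prongs 271 ([543.0, -90.3], [82.5, 17.9], 19.8) mean [539.9 -91.8 197.5] z [190.9 195.9 209. ]
```

Request:
{"method": "jog_arm", "body": {
  "plan": [
    [1,0,0,40,0],
    [1,0,0,80,0],
    [1,0,0,120,0],
    [1,180,-500,120,7],
    [1,180,-500,120,7],
    [1,180,-500,120,7],
    [1,180,-500,120,7],
    [1,180,-500,120,7],
    [1,180,-500,120,7],
    [1,180,-500,120,7],
    [1,180,-500,120,7],
    [1,180,-500,120,7]
  ]
}}

```text
clock: 1.1
eef_pos: [0.3757, 0.2458, 0.3509]
orientation: [0.135, 0.991, -0.0, -0.0]
force: [0.7, -0.4, 0.1]
grip_width: 0.0852
grasp_force: 0.0
```

```bash
python3 - <<'E'
from h import *
print(robot.state()["eef_pos"],robot.state()["clock"])
for n in("scene","top"):
    W=cloud(n,np.load(f"pics/{n}_d.npy"));x,y,z=W[...,0],W[...,1],W[...,2]
    m=(z>.09)&(z<.15)&(y<-.12)&(y>-.215)&(x>.54)&(x<.66)
    p=W[m];print(n,len(p));o=np.argsort(p[:,0])
    print(np.round(p[o][::max(1,len(p)//40)]*1000).astype(int).tolist())
E
```

```text
[0.37569544 0.245811   0.35093431] 1.1
scene 207
[[576, -178, 123], [578, -177, 123], [581, -143, 124], [584, -144, 115], [588, -175, 115], [591, -179, 112], [593, -178, 116], [596, -141, 113], [599, -177, 115], [602, -144, 114], [604, -143, 118], [607, -180, 114], [608, -179, 118], [610, -146, 114], [614, -143, 118], [616, -145, 119], [617, -144, 115], [619, -163, 103], [620, -160, 125], [621, -162, 98], [621, -164, 107], [622, -158, 93], [622, -160, 102], [622, -160, 125], [622, -143, 119], [623, -160, 111], [623, -160, 104], [623, -178, 117], [623, -164, 125], [624, -166, 99], [624, -178, 120], [624, -149, 118], [624, -164, 110], [625, -174, 118], [625, -157, 108], [625, -143, 119], [626, -155, 118], [626, -167, 118], [627, -165, 111], [627, -144, 120], [628, -167, 121], [629, -160, 125]]
top 213
[[576, -179, 122], [578, -145, 124], [581, -179, 119], [583, -178, 116], [585, -180, 115], [587, -176, 115], [589, -180, 114], [590, -143, 112], [592, -147, 111], [594, -143, 114], [596, -147, 114], [598, -147, 113], [600, -147, 113], [601, -147, 116], [604, -145, 112], [605, -147, 114], [608, -182, 111], [609, -145, 116], [611, -147, 116], [613, -145, 117], [615, -182, 114], [617, -147, 118], [619, -145, 116], [620, -164, 127], [621, -162, 108], [621, -163, 96], [622, -174, 120], [622, -167, 92], [622, -172, 117], [622, -145, 118], [623, -166, 122], [624, -170, 120], [624, -151, 118], [625, -155, 117], [625, -180, 122], [625, -174, 121], [626, -170, 120], [626, -176, 117], [627, -168, 124], [628, -172, 119], [628, -178, 118], [628, -166, 126], [630, -159, 121]]
```

Request:
{"method": "jog_arm", "body": {
  "plan": [
    [1,30,-477,0,0.5],
    [1,30,-477,0,0.5],
    [1,30,-477,0,0.5],
    [1,30,-477,0,0.5],
    [1,30,-477,0,0.5],
    [1,30,-477,0,0.5],
    [1,30,-477,0,0.5],
    [1,30,-477,0,0.5],
    [1,30,-477,0,0.5],
    [1,30,-477,0,0.5],
    [1,30,-477,0,0.5],
    [1,30,-477,0,0.5]
  ]
}}

```text
clock: 2.1
eef_pos: [0.4051, -0.2331, 0.3505]
orientation: [0.133, 0.991, -0.0, -0.001]
force: [0.8, 0.5, -0.3]
grip_width: 0.0851
grasp_force: 0.0
```

Request:
{"method": "jog_arm", "body": {
  "plan": [
    [1,0,0,0,0],
    [1,0,0,0,0]
  ]
}}

```text
clock: 2.27
eef_pos: [0.4055, -0.2298, 0.3505]
orientation: [0.132, 0.991, 0.001, -0.001]
force: [0.1, 0.7, -0.2]
grip_width: 0.0855
grasp_force: 0.0
```

Request:
{"method": "jog_arm", "body": {
  "plan": [
    [1,0,-1,-40,0],
    [1,0,-1,-80,0],
    [1,0,-1,-120,0],
    [1,0,-1,-150,0],
    [1,0,-1,-170,0],
    [1,0,-1,-170,0],
    [0,0,-1,-170,0],
    [0,0,-1,-170,0],
    [0,0,-1,-170,0],
    [0,0,-1,-170,0],
    [0,0,-1,-170,0],
    [0,0,-1,-170,0]
  ]
}}

```text
clock: 3.27
eef_pos: [0.4066, -0.2309, 0.1827]
orientation: [0.131, 0.991, -0.001, 0.001]
force: [0.3, 0.1, 2.6]
grip_width: 0.0176
grasp_force: 62.2
```

Request:
{"method": "jog_arm", "body": {
  "plan": [
    [0,0,0,0,0],
    [0,0,0,0,0],
    [0,0,0,20,0],
    [0,0,0,40,0],
    [0,0,0,65,0],
    [0,0,0,65,0],
    [0,0,0,65,0]
  ]
}}

```text
clock: 3.85
eef_pos: [0.4061, -0.2307, 0.247]
orientation: [0.131, 0.991, -0.001, 0.001]
force: [-1.3, -0.2, -2.2]
grip_width: 0.0174
grasp_force: 61.7
```

```bash
python3 - <<'E'
from h import *
s=robot.state();print({k:np.round(v,3).tolist() for k,v in s.items()})
im,d=robot.capture("scene");np.save("pics/s1.npy",im);np.save("pics/s1_d.npy",d)
cv2.imwrite("pics/s1.png",cv2.resize(im[60:320,210:390,::-1],None,fx=2,fy=2))
E
```

```text
{'clock': 3.85, 'joint_pos': [-0.76, -0.216, 1.995, -0.0, 1.36, -2.069], 'qvel': [0.0, 0.026, 0.051, -0.001, 0.0, -0.0], 'tau': [0.026, -25.77, -35.213, 0.001, -0.006, 0.0], 'eef_pos': [0.406, -0.231, 0.247], 'orientation': [0.131, 0.991, -0.001, 0.001], 'force': [-1.301, -0.167, -2.221], 'torque': [0.008, -0.026, -0.014], 'grasp_force': 61.734, 'grip_width': 0.017}
```

View pics/s1.png

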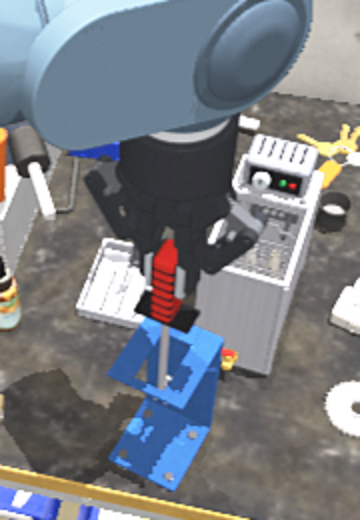

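Request:
{"method": "jog_arm", "body": {
  "plan": [
    [0,-21,6,0,0],
    [0,-32,9,-1,0],
    [0,-42,12,-2,0],
    [0,-52,15,-4,0],
    [0,-61,17,-7,0],
    [0,-70,20,-11,0],
    [0,-79,23,-16,0],
    [0,-79,23,-16,0]
  ]
}}

```text
clock: 4.57
eef_pos: [0.327, -0.2074, 0.2292]
orientation: [0.131, 0.991, -0.0, 0.002]
force: [5.6, -2.5, -1.1]
grip_width: 0.0171
grasp_force: 60.4
```

```bash
cat > lean.py <<'E'
from h import *
import sys
# rod axis: points in gripper neighbourhood, red handle (excluding far), expressed in gripper-plane coordinates
def run(n,tag):
    im,d=robot.capture(n);np.save(f"pics/{tag}{n}.npy",im);np.save(f"pics/{tag}{n}_d.npy",d)
    s=robot.state();e=s["eef_pos"];q=s["orientation"];W=cloud(n,d)
    yaw=2*np.arctan2(q[1],q[0])-np.pi; ax=np.array([np.cos(yaw),np.sin(yaw),0]) # minus tool x? forward
    if ax[0]<0: ax=-ax
    g=np.array(e)+[0,0,.019]
    D=W-g;a=D@ax;b=D@np.array([-ax[1],ax[0],0]);z=D[...,2]
    I=im.astype(int);red=(I[...,0]>I[...,1]+60)&(I[...,0]>I[...,2]+60)&(np.hypot(a,z)<.09)&(abs(b)<.02)
    rod=(np.hypot(a,z)>.065)&(np.hypot(a,z)<.2)&(abs(b)<.014)&(z<-.02)&(a>-.02)&(a<.15)
    print(tag,n,"tcp",np.round(np.array(e)*1000,1),"ax",np.round(ax,3))
    for t,m in(("red",red),("rod",rod)):
        A=np.stack([a[m],z[m]],1)*1000
        print(t,len(A))
        if len(A)>5:
            vx,vy,x0,y0=cv2.fitLine(A.astype(np.float32),cv2.DIST_HUBER,0,.01,.01).ravel()
            th=np.degrees(np.arctan2(vx,-vy));th=(th+90)%180-90
            print("  lean",round(th,1),"through",round(float(x0),1),round(float(y0),1),"a range",A[:,0].min().round(),A[:,0].max().round(),"z",A[:,1].min().round(),A[:,1].max().round(),"b",round(float(np.median(b[m])*1000),1))
    return im
if __name__=="__main__":
    tag=sys.argv[1]
    for n in sys.argv[2:]: 
        im=run(n,tag);cv2.imwrite(f"pics/{tag}{n}.png",im[:,:,::-1])
E
python3 - <<'E'
from rig import robot
import numpy as np
s=robot.state();print(np.round(s["force"],2),np.round(s["torque"],2),s["grasp_force"],s["eef_pos"])
E
python3 lean.py l1 scene top
```

```text
[ 5.64 -2.52 -1.09] [-0.53 -1.36 -0.03] 60.39859056472778 [ 0.32695872 -0.20738143  0.22924417]
l1 scene tcp [ 327.2 -207.3  229.2] ax [ 0.966 -0.26   0.   ]
red 189
  lean -55.6 through -8.5 17.2 a range -17.0 4.0 z 4.0 57.0 b 0.5
rod 64
  lean 45.2 through 74.8 -122.4 a range 46.0 116.0 z -159.0 -98.0 b 3.9
l1 top tcp [ 327.3 -207.3  229.2] ax [ 0.966 -0.26   0.   ]
red 0
rod 430
  lean 88.9 through 95.1 -100.9 a range 39.0 127.0 z -162.0 -60.0 b 1.0
```

```bash
python3 - <<'E'
import cv2,numpy as np
a=np.load("pics/l1scene.npy")[90:290,210:360];b=np.load("pics/l1top.npy")[160:290,200:360]
f=lambda c,h:cv2.resize(c[:,:,::-1],(int(c.shape[1]*h/c.shape[0]),h),interpolation=cv2.INTER_CUBIC)
A,B=f(a,560),f(b,300);B=cv2.copyMakeBorder(B,0,260,0,0,cv2.BORDER_CONSTANT)
cv2.imwrite("pics/v5.png",np.hstack([A,B]))
E
```

```text
(no output)
```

View pics/v5.png

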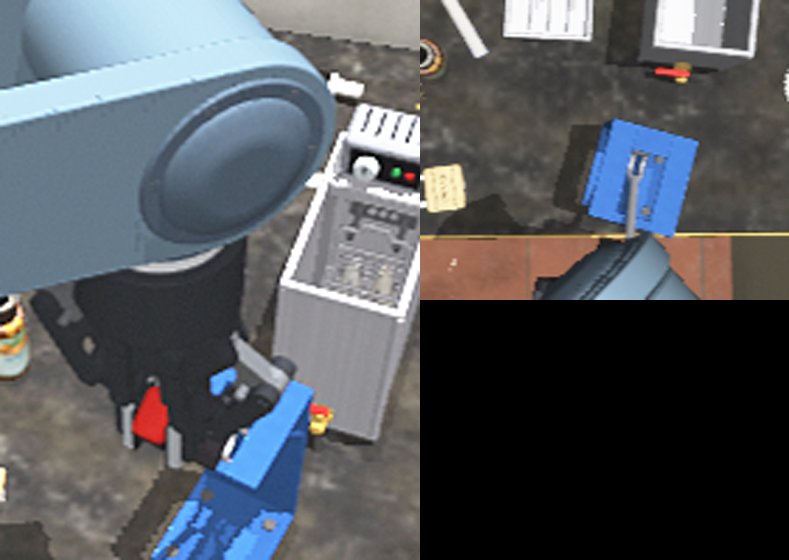

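Request:
{"method": "jog_arm", "body": {
  "plan": [
    [0,-7,2,-5,0],
    [0,-13,4,-9,0],
    [0,-13,4,-9,0],
    [0,-11,3,-9,0],
    [0,-19,5,4,0],
    [0,-22,6,14,0],
    [0,-22,6,30,0],
    [0,-22,6,50,0],
    [0,-22,6,80,0],
    [0,-22,6,110,0],
    [0,-22,6,110,0]
  ]
}}

```text
clock: 5.58
eef_pos: [0.3054, -0.2025, 0.3456]
orientation: [0.131, 0.991, -0.003, 0.002]
force: [0.6, -0.3, -0.8]
grip_width: 0.0172
grasp_force: 60.3
```

```bash
python3 lean.py l2 scene top; python3 - <<'E'
import cv2,numpy as np
a=np.load("pics/l2scene.npy")[90:290,210:360];b=np.load("pics/l2top.npy")[160:290,200:360]
f=lambda c,h:cv2.resize(c[:,:,::-1],(int(c.shape[1]*h/c.shape[0]),h),interpolation=cv2.INTER_CUBIC)
A,B=f(a,560),f(b,300);B=cv2.copyMakeBorder(B,0,260,0,0,cv2.BORDER_CONSTANT)
cv2.imwrite("pics/v6.png",np.hstack([A,B]))
E
```

```text
l2 scene tcp [ 305.  -201.9  342.7] ax [ 0.966 -0.259  0.   ]
red 262
  lean -52.8 through -8.2 20.0 a range -17.0 8.0 z 7.0 51.0 b 0.1
rod 125
  lean 54.7 through 112.6 -129.7 a range 81.0 129.0 z -145.0 -100.0 b -3.1
l2 top tcp [ 304.5 -201.2  340.3] ax [ 0.966 -0.259  0.   ]
red 152
  lean 35.6 through 33.9 -15.4 a range 20.0 42.0 z -29.0 -0.0 b 0.3
rod 282
  lean 36.4 through 81.0 -96.8 a range 45.0 129.0 z -145.0 -47.0 b -1.4
```

View pics/v6.png

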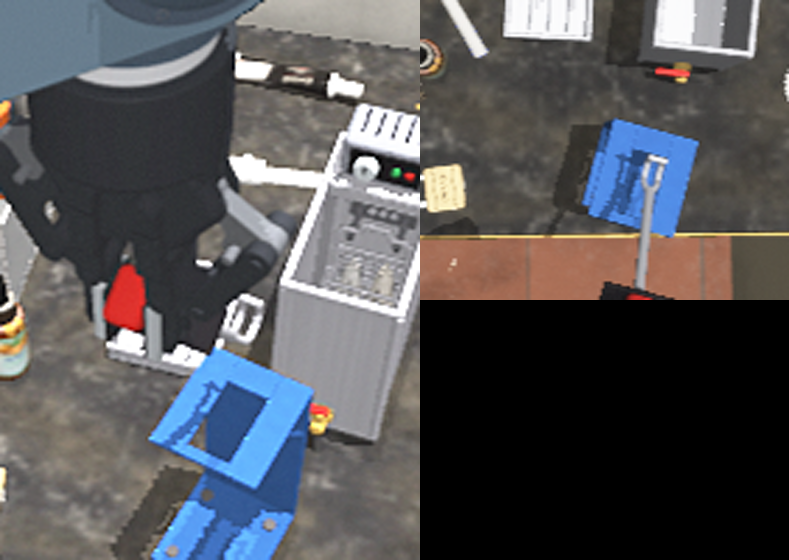

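```bash
python3 - <<'E'
from h import *
c=np.array([.5842,-.2915,0]);t=np.radians(-7);R=np.array([[np.cos(t),np.sin(t),0],[-np.sin(t),np.cos(t),0],[0,0,1]])
for f,n in(("scene_d","scene"),("l2scene_d","scene"),("top_d","top")):
    W=(cloud(n,np.load(f"pics/{f}.npy"))-c)@R.T*1000
    x,y,z=W[...,0],W[...,1],W[...,2]
    m=(x>0)&(x<64)&(abs(y)<34)&(z>14)&(z<135)
    v,u=np.where(m);p=W[m];print(f,len(p))
    if n=="scene":
        o=np.argsort(-p[:,2]);print([f"{a:.0f},{b:.0f},{k:.0f}" for a,b,k in p[o][p[o][:,2]>50][::2]])
        # sagittal
# hook in l2 top
W=cloud("top",np.load("pics/l2top_d.npy"));ax=np.array([.966,-.259,0]);g=np.array([.3050,-.2016,.3405+.019])
D=(W-g)*1000;a=D@ax;b=D@np.array([.259,.966,0]);z=D[...,2]
m=(a>60)&(a<140)&(abs(b)<15)&(z>-160)&(z<-60);p=np.stack([a,b,z],-1)[m];p=p[np.argsort(p[:,0])]
print([f"{i:.0f},{j:.0f},{k:.0f}" for i,j,k in p[::4]])
E
```

```text
scene_d 506
['42,4,100', '41,2,99', '41,12,98', '42,10,97', '43,8,97', '43,-6,97', '46,-5,96', '42,-0,96', '45,7,96', '43,-4,96', '42,-7,95', '33,18,95', '32,-17,94', '43,10,93', '63,7,93', '41,11,93', '42,18,92', '44,-11,92', '64,-16,91', '38,-16,91', '56,-18,91', '32,-16,91', '44,24,91', '42,-17,90', '42,-9,90', '40,19,90', '40,-20,90', '43,-11,90', '40,-12,90', '54,-17,89', '57,17,89', '43,16,89', '37,16,89', '46,-17,89', '43,-15,89', '43,24,88', '43,-24,88', '61,18,88', '56,-18,88', '55,-15,87', '42,22,87', '50,-16,87', '62,-17,87', '49,19,87', '41,-22,87', '36,18,87', '54,16,87', '50,17,87', '43,-26,86', '62,20,86', '60,16,86', '43,26,85', '53,16,84', '42,-24,84', '43,-18,83', '44,28,83', '42,-25,81', '43,25,79', '40,-26,77', '42,29,76', '41,26,75', '41,26,72', '45,-24,72', '42,28,69', '42,26,68', '42,28,66', '41,27,65', '41,-26,64', '44,-25,63', '42,27,61', '42,-26,60', '45,-10,59', '43,12,59', '41,-12,58', '43,-13,56', '42,-24,56', '42,-7,56', '39,-8,55', '40,-10,55', '43,-16,55', '41,-27,55', '41,-25,54', '45,12,54', '44,14,54', '58,-8,54', '49,-12,53', '42,-16,53', '38,-13,5
[... 1533 characters left out ...]
'68,-4,-80', '69,-3,-81', '71,-2,-83', '72,-1,-84', '73,-1,-88', '74,-1,-89', '76,-0,-90', '77,-0,-92', '79,-0,-95', '80,0,-97', '81,-5,-101', '82,2,-102', '84,-3,-100', '85,-1,-101', '86,-1,-105', '88,-0,-106', '89,-0,-108', '90,-0,-110', '92,-0,-114', '93,-0,-118', '95,0,-118', '96,-5,-120', '97,2,-125', '99,-3,-124', '100,-2,-122', '102,-2,-127', '103,-1,-128', '104,1,-132', '105,3,-135', '106,-7,-136', '107,1,-137', '108,3,-139', '109,5,-140', '111,-7,-140', '112,2,-143', '113,4,-141', '114,-8,-145', '116,-7,-142', '117,-6,-144', '118,4,-141', '120,-8,-140', '121,-6,-141', '123,1,-141', '123,-8,-137', '124,-4,-129', '125,5,-128', '126,-3,-126', '126,-6,-127', '127,4,-127', '128,-6,-127']
```

Request:
{"method": "jog_arm", "body": {
  "plan": [
    [0,35,-15,0,2],
    [0,70,-30,0,4],
    [0,105,-46,0,6],
    [0,140,-61,0,8],
    [0,166,-74,0,8],
    [0,166,-74,0,8],
    [0,166,-74,0,8],
    [0,166,-74,0,8]
  ]
}}

```text
clock: 6.35
eef_pos: [0.4698, -0.2745, 0.338]
orientation: [0.061, 0.998, 0.001, -0.002]
force: [0.3, 0.8, -1.3]
grip_width: 0.0175
grasp_force: 60.3
```

```bash
cat > hk.py <<'E'
from h import *
import sys
def hook(tag):
    im,d=robot.capture("top");s=robot.state();np.save(f"pics/{tag}top_d.npy",d);np.save(f"pics/{tag}top.npy",im)
    e=np.array(s["eef_pos"]);q=s["orientation"];yaw=2*np.arctan2(q[1],q[0])-np.pi
    ax=np.array([np.cos(yaw),np.sin(yaw),0]);by=np.array([-ax[1],ax[0],0])
    D=(cloud("top",d)-e-[0,0,.019])*1000;a=D@ax;b=D@by;z=D[...,2]
    m=(a>55)&(a<145)&(abs(b)<13)&(z>-165)&(z<-50);P=np.stack([a,b,z],-1)[m]
    r=P[(P[:,0]<100)];vx,vy,x0,y0=cv2.fitLine(r[:,[0,2]].astype(np.float32),cv2.DIST_HUBER,0,.01,.01).ravel()
    print("tcp",np.round(e*1000,1),"yaw",round(np.degrees(yaw),2),"lean",np.round(np.degrees(np.arctan2(abs(vx),abs(vy))),1),"force",np.round(s["force"],1),"t",s["clock"])
    k=P[(P[:,0]>105)];print("tip a",np.round(np.percentile(k[:,0],97),1),"b range",np.round(np.percentile(k[:,1],[3,97]),1),"zmin",np.round(np.percentile(k[:,2],3),1),"tip z",np.round(np.median(k[k[:,0]>k[:,0].max()-3][:,2]),1))
if __name__=="__main__":hook(sys.argv[1])
E
python3 hk.py m1
```

```text
Traceback (most recent call last):
  File "hk.py", line 12, in <module>
    if __name__=="__main__":hook(sys.argv[1])
                            ~~~~^^^^^^^^^^^^^
  File "hk.py", line 9, in hook
    r=P[(P[:,0]<100)];vx,vy,x0,y0=cv2.fitLine(r[:,[0,2]].astype(np.float32),cv2.DIST_HUBER,0,.01,.01).ravel()
                                  ~~~~~~~~~~~^^^^^^^^^^^^^^^^^^^^^^^^^^^^^^^^^^^^^^^^^^^^^^^^^^^^^^^^
cv2.error: OpenCV(4.12.0) /io/opencv/modules/imgproc/src/linefit.cpp:50: error: (-215:Assertion failed) count > 0 in function 'fitLine2D_wods'
```

Request:
{"method": "jog_arm", "body": {
  "plan": [
    [0,1,-2,-35,0],
    [0,1,-2,-70,0],
    [0,1,-2,-100,0],
    [0,1,-2,-125,0],
    [0,1,-2,-141,0],
    [0,1,-2,-141,0],
    [0,1,-2,-141,0]
  ]
}}

```text
clock: 6.98
eef_pos: [0.4708, -0.2768, 0.1993]
orientation: [0.061, 0.998, 0.0, -0.001]
force: [1.1, -0.0, -1.0]
grip_width: 0.0174
grasp_force: 60.3
```

```bash
python3 - <<'E'
from h import *
im,d=robot.capture("scene");s=robot.state();print(np.round(s["eef_pos"]*np.array(1000),1),np.round(s["force"],1))
np.save("pics/m2_d.npy",d);np.save("pics/m2.npy",im)
cv2.imwrite("pics/m2.png",cv2.resize(im[100:260,250:400,::-1],None,fx=3.6,fy=3.6,interpolation=cv2.INTER_CUBIC))
c=np.array([.5842,-.2915,0]);t=np.radians(-7);R=np.array([[np.cos(t),np.sin(t),0],[-np.sin(t),np.cos(t),0],[0,0,1]])
W=(cloud("scene",d)-c)@R.T*1000;x,y,z=W[...,0],W[...,1],W[...,2]
m=(x>-60)&(x<38)&(abs(y)<14)&(z>55)&(z<148);p=W[m];p=p[np.argsort(p[:,0])];print(len(p),[f"{i:.0f},{j:.0f},{k:.0f}" for i,j,k in p[::max(1,len(p)//50)]])
E
```

```text
[ 471.5 -277.4  200.6] [ 0.3 -1.3 -1.2]
0 []
```

View pics/m2.png

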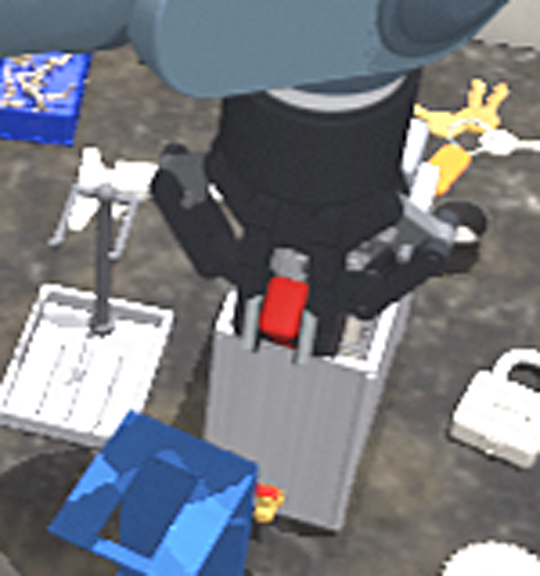

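Request:
{"method": "jog_arm", "body": {
  "plan": [
    [0,0,0,-3,0],
    [0,0,0,-3,0],
    [0,0,0,-3,0]
  ]
}}

```text
clock: 7.28
eef_pos: [0.472, -0.2776, 0.1973]
orientation: [0.061, 0.998, -0.0, 0.001]
force: [-0.5, -0.9, -1.9]
grip_width: 0.0175
grasp_force: 60.3
```

```bash
cat > wr.py <<'E'
from h import *
import sys
from scipy.spatial.transform import Rotation as Ro
def wrist(tag):
    E=[]
    s=robot.state();im,d=robot.capture("wrist");E.append(s["eef_pos"]);
    T=np.eye(4);T[:3,:3]=Ro.from_quat(s["orientation"]).as_matrix();T[:3,3]=s["eef_pos"]
    W=cloud("wrist",d,T);np.save(f"pics/{tag}_W.npy",W);np.save(f"pics/{tag}.npy",im);return s,im,W
if __name__=="__main__":
    s,im,W=wrist(sys.argv[1]);print(np.round(np.array(s["eef_pos"])*1000,1),np.round(s["force"],1))
    c=np.array([.5842,-.2915,0]);t=np.radians(-7);R=np.array([[np.cos(t),np.sin(t),0],[-np.sin(t),np.cos(t),0],[0,0,1]])
    W=(W-c)@R.T*1000;x,y,z=W[...,0],W[...,1],W[...,2]
    print("range",np.nanmin(x),np.nanmax(x),np.nanmin(y),np.nanmax(y))
    for nm,m in(("rod",(x>-60)&(x<24)&(abs(y)<14)&(z>55)&(z<190)),("bas",(x>28)&(x<66)&(abs(y)<30)&(z>50)&(z<135))):
        p=W[m];p=p[np.argsort(p[:,0])];print(nm,len(p),[f"{i:.0f},{j:.0f},{k:.0f}" for i,j,k in p[::max(1,len(p)//50)]])
E
python3 wr.py w1
```

```text
[ 472.  -277.6  197.3] [-0.5 -0.9 -1.9]
range -509.94979085061686 117.95592065153342 -241.64317925001598 825.9045283614411
rod 144 ['8,-5,79', '9,-5,77', '9,6,77', '9,5,77', '9,5,78', '9,6,85', '9,-5,85', '9,-3,88', '9,6,88', '9,7,89', '9,4,77', '10,-5,86', '10,3,89', '10,4,76', '10,2,88', '10,-1,89', '10,0,89', '10,4,89', '10,-6,78', '10,5,87', '10,-4,86', '10,5,90', '10,-4,84', '10,-6,83', '10,-3,89', '10,3,87', '10,7,86', '10,7,81', '10,-3,76', '10,-4,81', '10,5,85', '10,2,90', '10,1,87', '10,-7,76', '10,7,87', '10,2,88', '10,-6,88', '10,-2,89', '10,6,88', '10,-1,89', '10,-6,88', '10,4,85', '10,-5,89', '10,6,91', '10,-5,80', '11,6,80', '11,4,80', '11,6,85', '11,7,83', '11,1,89', '11,-6,79', '11,-3,90', '11,5,87', '11,-6,83', '11,4,81', '11,-3,77', '11,-6,80', '11,-7,82', '11,3,88', '11,-3,88', '11,-5,89', '12,3,89', '12,-7,81', '12,-3,79', '12,-3,80', '12,-5,90', '12,1,90', '12,-5,90', '12,3,90', '13,6,89', '13,-6,88', '13,5,89']
bas 283 ['36,-13,51', '36,-12,54', '37,-14,55', '37,-10,51', '37,13,50', '38,-15,52', '38,-12,55', '38,-10,53', '38,-12,53', '39,17,50', '39,14,52', '39,-15,55', '40,-11,54', '40,9,51', '40,26,69', '40,-13,54', '40,-13,57', '40,-25,56', '40,13,56', '40,28,67', '41,27,68', '41,26,58', '41,-27,67', '41,25,71', '41,14,53', '41,25,59', '41,-26,57', '41,-10,62', '41,-26,63', '41,27,63', '41,-26,51', '41,-25,59', '41,-8,55', '41,-16,52', '41,-24,55', '41,-12,61', '41,-10,63', '41,26,66', '41,26,55', '42,-24,64', '42,15,51', '42,-24,51', '42,-24,61', '42,25,64', '42,-24,59', '42,9,51', '42,12,59', '42,28,58', '42,-10,55', '43,-24,55', '43,-8,56', '43,11,51', '44,-15,55', '44,-7,55', '45,-8,55', '46,15,51', '59,13,50']
```

Request:
{"method": "jog_arm", "body": {
  "plan": [
    [0,10,-1,0,0],
    [0,20,-2,0,0],
    [0,30,-4,0,0],
    [0,39,-5,0,0],
    [0,39,-5,0,0],
    [0,39,-5,0,0]
  ]
}}

```text
clock: 7.83
eef_pos: [0.5114, -0.2823, 0.196]
orientation: [0.061, 0.998, 0.0, -0.0]
force: [0.5, -0.2, -1.6]
grip_width: 0.0177
grasp_force: 60.3
```

```bash
python3 wr.py w2
```

```text
[ 511.4 -282.3  196. ] [ 0.5 -0.2 -1.6]
range -471.649207546304 152.491144793207 -237.5529014939229 286.86265831629896
rod 129 ['21,-5,145', '21,7,145', '21,-12,143', '21,10,142', '21,13,143', '21,-0,143', '21,1,146', '21,-11,143', '21,10,144', '21,2,143', '21,-5,144', '21,-7,144', '21,1,143', '22,-2,143', '22,-2,142', '22,3,141', '22,6,142', '22,1,144', '22,6,144', '22,-12,141', '22,-3,143', '22,2,143', '22,1,142', '22,-4,142', '22,4,141', '22,9,141', '22,-9,143', '22,-11,142', '22,5,141', '22,13,141', '22,7,143', '22,-1,142', '22,1,141', '22,3,144', '22,4,143', '22,6,143', '22,-4,141', '22,7,142', '22,7,141', '22,3,144', '22,-8,143', '22,4,144', '22,-2,144', '22,-1,145', '22,3,145', '22,-3,144', '22,1,143', '22,10,142', '22,-1,144', '22,9,143', '22,-0,145', '22,-2,140', '22,-8,140', '22,12,141', '22,5,141', '22,5,142', '22,-14,141', '22,-8,142', '22,-10,141', '22,-4,142', '22,6,141', '23,3,142', '23,-3,140', '23,1,143', '23,14,141']
bas 549 ['33,18,96', '33,-16,96', '35,19,94', '40,-15,88', '40,-8,98', '41,-10,90', '41,15,89', '41,14,90', '41,-0,98', '41,-12,90', '41,-4,97', '41,-10,95', '41,-14,88', '41,-12,88', '41,19,89', '42,-9,99', '42,8,97', '42,20,90', '42,-13,90', '42,-3,100', '42,-10,97', '42,-16,91', '42,8,98', '43,-1,99', '43,2,100', '43,24,91', '43,23,91', '44,1,99', '44,-23,90', '47,18,88', '48,15,86', '48,-17,88', '49,5,76', '49,-5,85', '49,-3,77', '49,-2,75', '50,-5,82', '50,-18,88', '50,20,85', '50,16,89', '51,17,88', '52,15,87', '52,-15,89', '53,-16,90', '55,-15,87', '55,-18,88', '56,16,88', '57,19,88', '58,-14,90', '59,17,90', '60,-18,90', '61,16,89', '62,16,89', '64,15,88', '65,-0,87']
```

Request:
{"method": "jog_arm", "body": {
  "plan": [
    [0,0,0,8,0],
    [0,0,0,15,0],
    [0,0,0,20,0],
    [0,0,0,24,0],
    [0,0,0,29,0],
    [0,0,0,34,0],
    [0,0,0,38,0],
    [0,0,0,38,0],
    [0,0,0,38,0]
  ]
}}

```text
clock: 8.63
eef_pos: [0.5108, -0.2823, 0.2344]
orientation: [0.061, 0.998, -0.0, 0.0]
force: [-0.1, 0.5, -3.5]
grip_width: 0.017
grasp_force: 60.1
```

```bash
python3 wr.py w3|grep -v rod
```

```text
[ 510.8 -282.3  234.4] [-0.1  0.5 -3.5]
range -483.54917679618546 187.43900289847716 -238.58189115512815 315.9006019919442
bas 0 []
```

Request:
{"method": "jog_arm", "body": {
  "plan": [
    [0,-3,0,0,0],
    [0,-8,1,0,0],
    [0,-15,2,0,0],
    [0,-23,3,0,0],
    [0,-31,4,0,0],
    [0,-39,5,0,0],
    [0,-47,6,0,0],
    [0,-54,7,0,0],
    [0,-60,7,0,0],
    [0,-64,8,0,0],
    [0,-66,8,0,0],
    [0,-66,8,0,0]
  ]
}}

```text
clock: 9.68
eef_pos: [0.4445, -0.2743, 0.2344]
orientation: [0.061, 0.998, -0.0, 0.0]
force: [0.5, 0.3, -3.0]
grip_width: 0.0171
grasp_force: 60.1
```

```bash
cat >> wr.py <<'E'
    m=(x>-60)&(x<20)&(abs(y)<32)&(z>25)&(z<140);p=W[m]
    print("inmouth",len(p));
    for lo in range(30,140,10):
        k=p[(p[:,2]>=lo)&(p[:,2]<lo+10)]
        if len(k)>3:print(lo,len(k),"x",np.round(np.percentile(k[:,0],[2,50,98])),"y",np.round(np.percentile(k[:,1],[2,98])))
E
python3 wr.py w4|grep -v -e rod -e bas
```

```text
[ 444.5 -274.3  234.4] [ 0.5  0.3 -3. ]
range -549.6228133477866 120.97838934811637 -246.8291605840156 870.663379387551
inmouth 143
110 59 x [-20. -18. -17.] y [-7.  7.]
120 84 x [-19. -18. -16.] y [-7.  7.]
```

Request:
{"method": "jog_arm", "body": {
  "plan": [
    [0,0,0,5,0],
    [0,0,0,15,0],
    [0,0,0,28,0],
    [0,0,0,43,0],
    [0,0,0,60,0],
    [0,0,0,78,0],
    [0,0,0,96,0],
    [0,0,0,114,0],
    [0,0,0,130,0],
    [0,0,0,143,0],
    [0,0,0,152,0],
    [0,0,0,155,0]
  ]
}}

```text
clock: 10.73
eef_pos: [0.4453, -0.2747, 0.3919]
orientation: [0.061, 0.998, -0.001, 0.001]
force: [0.5, -1.0, -4.2]
grip_width: 0.0176
grasp_force: 60.1
```

```bash
cat > bk.py <<'E'
from h import *
import sys
n,tag=sys.argv[1:3];im,d=robot.capture(n);s=robot.state();np.save(f"pics/{tag}{n}.npy",im);np.save(f"pics/{tag}{n}_d.npy",d)
e=np.array(s["eef_pos"]);q=s["orientation"];yaw=2*np.arctan2(q[1],q[0])-np.pi
ax=np.array([np.cos(yaw),np.sin(yaw),0]);by=np.array([-ax[1],ax[0],0])
D=(cloud(n,d)-e)*1000;a=D@ax;b=D@by;z=D[...,2]
print("tcp",np.round(e*1000,1),"yaw",round(np.degrees(yaw),2),"F",np.round(s["force"],1),"t",s["clock"])
m=(a>60)&(a<170)&(abs(b)<45)&(z>-230)&(z<-70)
for lo in range(-230,-70,10):
    k=m&(z>=lo)&(z<lo+10)
    if k.sum()>3:print(lo,k.sum(),"a",np.round(np.percentile(a[k],[3,50,97])),"b",np.round(np.percentile(b[k],[3,50,97])))
E
python3 bk.py scene b1; python3 bk.py top b1
```

```text
tcp [ 445.2 -274.6  391.2] yaw -7.0 F [ 0.2 -0.1 -2.7] t 10.7833
-230 15 a [161. 168. 170.] b [-21.   3.  20.]
-220 27 a [162. 169. 170.] b [-26.   8.  25.]
-210 110 a [ 96. 106. 138.] b [-26.   0.  26.]
-200 158 a [ 96. 109. 137.] b [-26.   3.  27.]
-190 156 a [ 97. 110. 138.] b [-26.   4.  26.]
-180 250 a [ 96. 112. 137.] b [-26.   1.  27.]
-170 101 a [ 97. 116. 136.] b [-26.  -8.  27.]
-160 23 a [114. 116. 117.] b [-27. -12.  28.]
-150 21 a [114. 115. 119.] b [-26.  25.  28.]
-140 40 a [115. 116. 118.] b [-26. -11.  28.]
-130 65 a [107. 116. 123.] b [-20.  -5.  21.]
-120 18 a [ 96. 104. 125.] b [-6. -3.  5.]
-110 9 a [89. 94. 98.] b [-3. -1.  2.]
-100 7 a [81. 84. 87.] b [-3. -2.  1.]
-90 9 a [73. 77. 82.] b [-3. -1.  2.]
-80 8 a [67. 70. 77.] b [-3. -1.  2.]
tcp [ 445.  -274.4  389.8] yaw -7.0 F [ 1.   0.2 -4.1] t 10.8333
-230 27 a [161. 169. 170.] b [-24.   1.  23.]
-220 78 a [161. 168. 170.] b [-22.   8.  20.]
-210 79 a [ 98. 118. 170.] b [-27.   0.  26.]
-200 155 a [ 98. 115. 137.] b [-27.   7.  26.]
-190 94 a [ 98. 115. 137.] b [-27.   8.  26.]
-180 134 a [ 98. 117. 138.] b [-27.   9.  26.]
-170 89 a [ 98. 118. 137.] b [-26.   9.  26.]
-160 5 a [116. 116. 118.] b [-11.  24.  27.]
-150 5 a [115. 116. 117.] b [-19.  26.  27.]
-140 17 a [115. 117. 119.] b [-16.  23.  27.]
-130 98 a [109. 117. 123.] b [-20.   2.  22.]
-120 35 a [102. 107. 125.] b [-8.  2.  6.]
-110 40 a [ 95. 124. 127.] b [-7. -1.  5.]
-100 15 a [88. 93. 95.] b [-3.  0.  2.]
```

Request:
{"method": "jog_arm", "body": {
  "plan": [
    [0,-1,5,0,0.2],
    [0,-3,15,0,0.5],
    [0,-6,30,0,1],
    [0,-9,46,0,1.4],
    [0,-12,62,0,1.9],
    [0,-15,78,0,2.3],
    [0,-18,94,0,2.8],
    [0,-20,108,0,3.2],
    [0,-21,118,0,3.5],
    [0,-22,122,0,3.6],
    [0,-22,123,0,3.6],
    [0,-22,123,0,3.6]
  ]
}}

```text
clock: 11.83
eef_pos: [0.4229, -0.1513, 0.3894]
orientation: [0.03, 1.0, -0.0, 0.0]
force: [-0.4, 0.2, -3.5]
grip_width: 0.0176
grasp_force: 60.0
```

Request:
{"method": "jog_arm", "body": {
  "plan": [
    [0,0,0,-4,0],
    [0,0,0,-12,0],
    [0,0,0,-24,0],
    [0,0,0,-38,0],
    [0,0,0,-53,0],
    [0,0,0,-68,0],
    [0,0,0,-83,0],
    [0,0,0,-97,0],
    [0,0,0,-109,0],
    [0,0,0,-118,0],
    [0,0,0,-122,0],
    [0,0,0,-122,0]
  ]
}}

```text
clock: 12.83
eef_pos: [0.4223, -0.1511, 0.2659]
orientation: [0.03, 1.0, 0.001, -0.001]
force: [0.8, 0.4, -3.8]
grip_width: 0.0172
grasp_force: 60.0
```

```bash
python3 bk.py scene b2; python3 bk.py top b2; python3 - <<'E'
from h import *
for n in("scene","top"):
    W=cloud(n,np.load(f"pics/b2{n}_d.npy"))*1000;x,y,z=W[...,0],W[...,1],W[...,2]
    m=(z>104)&(z<128)&(y<-120)&(y>-215)&(x>569)&(x<640);p=W[m];print(n,len(p))
    for s in(-1,1):
        k=p[(s*(p[:,1]+161.5)>8)&(p[:,0]<615)]
        if len(k)>3:print(s,"y",np.round(np.median(k[:,1]),1),"xmin",np.round(k[:,0].min(),1),"zmed",np.round(np.median(k[:,2]),1),"zmax",k[:,2].max().round(1))
E
```

```text
tcp [ 422.8 -151.4  267.1] yaw -3.41 F [ 0.1 -0.6 -2.3] t 12.8833
-210 121 a [ 96. 104. 135.] b [-25.   3.  29.]
-200 126 a [ 96. 109. 136.] b [-24.   4.  29.]
-190 144 a [ 96. 111. 136.] b [-25.   5.  29.]
-180 198 a [ 96. 112. 136.] b [-25.   2.  28.]
-170 43 a [111. 115. 120.] b [-25.  -9.  28.]
-160 23 a [113. 115. 170.] b [-25. -17.  27.]
-150 19 a [114. 117. 161.] b [-26. -17.  27.]
-140 23 a [112. 115. 117.] b [-25. -18.  -9.]
-130 36 a [105. 116. 124.] b [-10.  -4.   1.]
-120 18 a [ 97. 123. 126.] b [-6. -3. -0.]
tcp [ 423.1 -151.6  267.8] yaw -3.41 F [ 0.1 -0.8 -1.9] t 12.9333
-210 98 a [ 95. 110. 135.] b [-24.  -1.  25.]
-200 60 a [ 96. 110. 135.] b [-23.  -3.  21.]
-190 30 a [ 96. 110. 135.] b [-19.  14.  24.]
-180 132 a [ 95. 111. 136.] b [-27.   7.  27.]
-170 25 a [110. 115. 134.] b [-16. -11.  16.]
-160 32 a [113. 164. 170.] b [-25. -14.  24.]
-150 17 a [115. 156. 159.] b [-22. -15.  26.]
-140 34 a [114. 115. 118.] b [-26.   2.  26.]
-130 64 a [106. 115. 122.] b [-11.   1.  12.]
-120 27 a [100. 106. 126.] b [-7. -2.  4.]
-110 19 a [ 92.  97. 125.] b [-5. -0.  4.]
-100 11 a [86. 89. 93.] b [-4. -2.  1.]
-90 15 a [78. 82. 86.] b [-3. -1.  2.]
-80 16 a [71. 74. 78.] b [-3. -1.  2.]
scene 88
-1 y -177.6 xmin 575.6 zmed 116.4 zmax 124.1
top 204
-1 y -177.9 xmin 576.1 zmed 115.5 zmax 124.1
1 y -144.7 xmin 578.2 zmed 115.4 zmax 123.8
```

Request:
{"method": "jog_arm", "body": {
  "plan": [
    [0,2,0,0,0],
    [0,6,0,0,0],
    [0,12,-1,0,0],
    [0,18,-1,0,0],
    [0,24,-1,0,0],
    [0,30,-2,0,0],
    [0,36,-2,0,0],
    [0,41,-2,0,0],
    [0,45,-3,0,0],
    [0,48,-3,0,0],
    [0,48,-3,0,0],
    [0,48,-3,0,0]
  ]
}}

```text
clock: 13.93
eef_pos: [0.4708, -0.1543, 0.2672]
orientation: [0.03, 1.0, 0.0, -0.0]
force: [-0.6, -0.2, -4.1]
grip_width: 0.0175
grasp_force: 60.0
```

```bash
cat > br.py <<'E'
from h import *
import sys
# bail & basket in drip frame
c=np.array([.587,-.1615,0]);t=np.radians(-3.4);R=np.array([[np.cos(t),np.sin(t),0],[-np.sin(t),np.cos(t),0],[0,0,1]])
tag=sys.argv[1]
for n in("scene","top"):
    im,d=robot.capture(n);np.save(f"pics/{tag}{n}.npy",im);np.save(f"pics/{tag}{n}_d.npy",d)
    W=(cloud(n,d)-c)@R.T*1000;x,y,z=W[...,0],W[...,1],W[...,2]
    for lo in list(range(40,170,10)):
        k=(abs(x)<27)&(abs(y)<35)&(z>=lo)&(z<lo+10)
        if k.sum()>4:print(n,lo,k.sum(),"x",np.round(np.percentile(x[k],[3,50,97])),"y",np.round(np.percentile(y[k],[3,50,97])))
s=robot.state();print(np.round(np.array(s["eef_pos"])*1000,1),np.round(s["force"],1),s["clock"])
E
python3 br.py r1
```

```text
scene 60 130 x [-17.  -7.  23.] y [-25.   3.  29.]
scene 70 129 x [-17.  -3.  23.] y [-24.   4.  29.]
scene 80 136 x [-17.  -2.  23.] y [-24.   8.  28.]
scene 90 163 x [-18.  -1.  23.] y [-25.   5.  29.]
scene 100 40 x [-5.  1.  4.] y [-25.  -9.  29.]
scene 110 60 x [-7.  6. 26.] y [-25. -13.  28.]
scene 120 22 x [-10.  -2.   1.] y [-26.   2.  29.]
scene 130 37 x [-3. -1.  2.] y [-26. -10.  26.]
scene 140 32 x [-15.  -2.   8.] y [-9. -4.  5.]
scene 150 17 x [-23.   6.  10.] y [-6. -3.  1.]
top 60 24 x [ 1. 19. 21.] y [-25. -11.  13.]
top 70 13 x [ 9. 20. 21.] y [-24. -10.  14.]
top 80 7 x [19. 19. 20.] y [-24.   8.  21.]
top 90 33 x [-7. 19. 21.] y [-27. -14.  24.]
top 100 9 x [-3. -1.  2.] y [-26. -12.  -9.]
top 110 58 x [-3. 16. 26.] y [-20. -15.  20.]
top 120 6 x [-8. -6. -2.] y [-27. -18. -16.]
top 130 19 x [-3. -1.  2.] y [-26. -18.  -6.]
top 140 41 x [-4.  1.  7.] y [-12.  -4.   5.]
top 150 20 x [ 6.  8. 10.] y [-7. -0.  6.]
[ 470.6 -154.3  267.3] [ 0.4 -0.2 -3.3] 14.0333
```

Request:
{"method": "jog_arm", "body": {
  "plan": [
    [0,0,0,-4,0],
    [0,0,0,-8,0],
    [0,0,0,-12,0],
    [0,0,0,-16,0],
    [0,0,0,-19,0],
    [0,0,0,-22,0],
    [0,0,0,-25,0],
    [0,0,0,-28,0],
    [0,0,0,-28,0],
    [0,0,0,-28,0]
  ]
}}

```text
clock: 14.87
eef_pos: [0.4709, -0.1544, 0.2393]
orientation: [0.03, 1.0, -0.0, 0.0]
force: [-0.0, 0.2, -0.8]
grip_width: 0.0171
grasp_force: 60.3
```

```bash
python3 br.py r2
```

```text
scene 40 96 x [-20. -12.  21.] y [-25.   2.  28.]
scene 50 120 x [-20.  -8.  21.] y [-24.   5.  28.]
scene 60 150 x [-20.  -4.  21.] y [-25.   5.  28.]
scene 70 184 x [-21.  -3.  21.] y [-25.   5.  28.]
scene 80 46 x [-6. -1.  3.] y [-25.  -8.  29.]
scene 90 11 x [-2. -1.  0.] y [-26. -23.  29.]
scene 100 7 x [-3. -2. -1.] y [-25. -24. -23.]
scene 110 55 x [-9.  1. 24.] y [-25. -15.  -3.]
scene 120 33 x [-16.  -1.  10.] y [-15.  -5.  -1.]
scene 130 5 x [-26.   6.   9.] y [-5. -1.  1.]
top 40 27 x [ 3. 18. 19.] y [-24.  -1.  17.]
top 50 19 x [-5. 19. 20.] y [-24. -12.  14.]
top 60 16 x [-6. 18. 19.] y [-26. -16.  19.]
top 70 38 x [-12.  15.  20.] y [-27. -15.  27.]
top 80 17 x [-6. -2.  3.] y [-26. -11.  -9.]
top 110 114 x [-5.  7. 27.] y [-23.  -6.  19.]
top 120 45 x [-10.  -0.  10.] y [-18.  -4.  10.]
top 130 7 x [ 7.  9. 10.] y [-7.  2.  5.]
[ 471.  -154.4  239.6] [-0.7 -0.9 -1.1] 14.9667
```

Request:
{"method": "jog_arm", "body": {
  "plan": [
    [0,0,0,-5,0],
    [0,0,0,-10,0],
    [0,0,0,-14,0],
    [0,0,0,-14,0],
    [0,0,0,-14,0],
    [0,-6,0,-14,0],
    [0,-12,1,-14,0],
    [0,-18,1,-14,0],
    [0,-26,2,-14,0],
    [0,-36,2,-14,0],
    [0,-50,3,-14,0],
    [0,-65,4,-14,0]
  ]
}}

```text
clock: 15.97
eef_pos: [0.4048, -0.1502, 0.2253]
orientation: [0.03, 1.0, -0.0, 0.0]
force: [0.3, -0.3, -1.8]
grip_width: 0.0172
grasp_force: 60.3
```

```bash
python3 br.py r3; python3 - <<'E'
import cv2,numpy as np
a=np.load("pics/r3scene.npy")[90:290,210:360];b=np.load("pics/r3top.npy")[100:270,200:340]
f=lambda c,h:cv2.resize(c[:,:,::-1],(int(c.shape[1]*h/c.shape[0]),h),interpolation=cv2.INTER_CUBIC)
A,B=f(a,500),f(b,500)
cv2.imwrite("pics/v9.png",np.hstack([A,B]))
E
```

```text
scene 40 55 x [-21. -12.  17.] y [-26. -13.  15.]
scene 50 67 x [-21. -11.  16.] y [-25. -11.  11.]
scene 60 71 x [-21.  -7.  20.] y [-25. -13.  24.]
scene 70 90 x [-21.  -5.  20.] y [-26. -13.  28.]
scene 80 26 x [-6. -2.  3.] y [-26. -12.  29.]
scene 90 14 x [-3. -1.  1.] y [-26.   2.  29.]
scene 100 7 x [-3. -2. -2.] y [-26. -23.  17.]
scene 110 20 x [-7. -1. 26.] y [-25. -17.  18.]
top 40 89 x [-21.  -7.  19.] y [-25.  -0.  25.]
top 50 92 x [-20.  -7.  19.] y [-23.   1.  22.]
top 60 55 x [-20.  -4.  18.] y [-21.  -2.  23.]
top 70 148 x [-21.  -5.  19.] y [-26.   7.  27.]
top 80 25 x [-6. -2.  3.] y [-26. -11.  26.]
top 100 5 x [-3. -2. -1.] y [-26.  15.  27.]
top 110 100 x [-3.  7. 26.] y [-24. -12.  25.]
top 120 41 x [-10.  -2.   1.] y [-18.  -1.  19.]
[ 404.3 -150.   225.1] [-0.2  0.7 -1.1] 16.0667
```

View pics/v9.png

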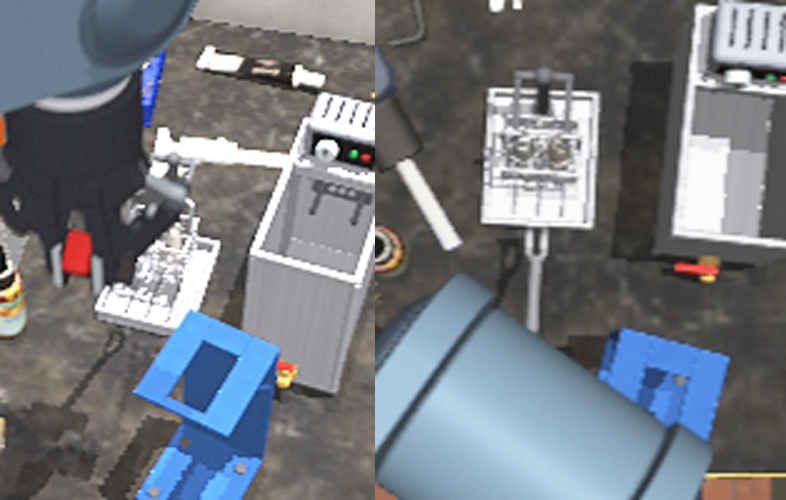

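Request:
{"method": "jog_arm", "body": {
  "plan": [
    [0,0,0,30,0],
    [0,0,0,65,0],
    [0,-10,-5,100,-2],
    [0,-35,-17,100,-5],
    [0,-65,-32,100,-9],
    [0,-90,-44,100,-12],
    [0,-103,-50,100,-12.6],
    [0,-103,-50,100,-12.6],
    [0,-103,-50,100,-12.6]
  ]
}}

```text
clock: 16.82
eef_pos: [0.3028, -0.2006, 0.3256]
orientation: [0.14, 0.99, -0.0, 0.001]
force: [0.3, 0.1, -2.3]
grip_width: 0.0176
grasp_force: 60.3
```

```bash
cat > hb.py <<'E'
from h import *
import sys
c=np.array([.4105,-.2325,0]);t=np.radians(-16);R=np.array([[np.cos(t),np.sin(t),0],[-np.sin(t),np.cos(t),0],[0,0,1]])
tag=sys.argv[1]
s=robot.state();g=R@(np.array(s["eef_pos"])-c)*1000;q=s["orientation"]
print("tcp",np.round(np.array(s["eef_pos"])*1000,1),"in bracket",np.round(g,1),"yaw",round(np.degrees(2*np.arctan2(q[1],q[0]))-180,1),"F",np.round(s["force"],1),np.round(s["torque"],2),s["clock"])
for n in sys.argv[2:]:
    im,d=robot.capture(n);np.save(f"pics/{tag}{n}.npy",im);np.save(f"pics/{tag}{n}_d.npy",d)
    W=(cloud(n,d)-c)@R.T*1000;x,y,z=W[...,0],W[...,1],W[...,2]
    I=im.astype(int);grey=(I.max(-1)-I.min(-1)<45)
    for lo in range(20,320,10):
        k=(x>-60)&(x<37)&(abs(y)<13)&(z>=lo)&(z<lo+10)&(grey)
        if k.sum()>3:print(n,lo,k.sum(),"x",np.round(np.percentile(x[k],[3,50,97])),"y",np.round(np.percentile(y[k],[3,50,97])))
E
python3 hb.py h1 top
```

```text
tcp [ 302.8 -200.6  325.6] in bracket [-112.3    0.9  325.6] yaw -16.1 F [ 0.3  0.1 -2.3] [ 0.02  0.06 -0.01] 16.8167
top 190 12 x [-1.  4.  9.] y [-7.  4.  6.]
top 200 39 x [-8.  1. 12.] y [-6.  3.  6.]
top 210 35 x [-15.  12.  15.] y [-5.  0.  6.]
top 220 16 x [-21. -18. -13.] y [-2.  1.  3.]
top 230 22 x [-29. -25. -21.] y [-3.  0.  3.]
top 240 17 x [-36. -32. -29.] y [-2.  0.  3.]
top 250 24 x [-44. -40. -36.] y [-3.  0.  3.]
top 260 22 x [-51. -47. -43.] y [-3.  0.  3.]
top 270 24 x [-57. -54. -51.] y [-3.  0.  3.]
top 280 9 x [-60. -59. -57.] y [-2. -0.  3.]
```

Request:
{"method": "jog_arm", "body": {
  "plan": [
    [0,-2,0,-30,0],
    [0,-2,0,-55,0],
    [0,-2,0,-75,0],
    [0,-2,0,-85,0],
    [0,4,-2,-95,0],
    [0,10,-4,-105,0],
    [0,10,-4,-105,0],
    [0,10,-4,-105,0]
  ]
}}

```text
clock: 17.53
eef_pos: [0.3141, -0.2043, 0.2209]
orientation: [0.138, 0.99, 0.0, 0.001]
force: [3.3, -0.6, -2.0]
grip_width: 0.0173
grasp_force: 60.3
```

```bash
python3 hb.py h2 top
```

```text
tcp [ 314.1 -204.3  220.9] in bracket [-100.4    0.5  220.9] yaw -15.9 F [ 3.3 -0.6 -2. ] [-0.03 -0.58  0.04] 17.5333
top 90 23 x [ 6. 14. 19.] y [-5.  3.  6.]
top 100 13 x [1. 5. 8.] y [-4.  2.  6.]
top 110 11 x [-4. -1.  3.] y [-2.  1.  3.]
top 120 12 x [-14.  -8.  -4.] y [-1.  1.  3.]
top 130 10 x [-19. -16. -12.] y [-1.  1.  3.]
top 140 17 x [-39. -24. -19.] y [-2.  2.  3.]
top 150 13 x [-34. -30. -25.] y [-1.  1.  3.]
top 160 16 x [-42. -39. -34.] y [-2.  1.  3.]
top 170 13 x [-49. -45. -42.] y [-3.  0.  3.]
top 180 21 x [-56. -52. -48.] y [-3.  0.  3.]
top 200 19 x [-60. -58. -56.] y [-5.  5. 12.]
```

Request:
{"method": "jog_arm", "body": {
  "plan": [
    [0,10,-3,0,0],
    [0,19,-5,0,0],
    [0,29,-8,0,0],
    [0,38,-11,0,0],
    [0,48,-14,0,0],
    [0,58,-17,0,0],
    [0,67,-19,0,0],
    [0,77,-22,0,0],
    [0,83,-24,0,0],
    [0,83,-24,0,0]
  ]
}}

```text
clock: 18.42
eef_pos: [0.3959, -0.2283, 0.2205]
orientation: [0.139, 0.99, 0.0, -0.001]
force: [-2.8, -0.3, 0.6]
grip_width: 0.0173
grasp_force: 61.7
```

```bash
python3 hb.py h3 scene top
```

```text
tcp [ 395.9 -228.3  220.5] in bracket [-15.2   0.  220.5] yaw -16.0 F [-2.8 -0.3  0.6] [0.19 0.91 0.06] 18.4167
scene 100 10 x [ 2.  3. 26.] y [-3.  0.  3.]
scene 110 12 x [-0.  2. 25.] y [-3. -1.  3.]
scene 120 9 x [-1.  0. 28.] y [-4. -1.  2.]
scene 130 12 x [-3. -1.  1.] y [-3.  0.  2.]
scene 140 14 x [-39.  -3.  22.] y [-9. -1.  3.]
scene 150 9 x [-5. -4. -3.] y [-2. -1.  1.]
scene 160 7 x [-7. -6. -5.] y [-2.  1.  2.]
scene 180 16 x [-19. -18. -13.] y [-11.  -5.  12.]
scene 190 38 x [-20.  -8.   2.] y [-13. -11.   7.]
scene 200 4 x [-23. -22. -20.] y [-6.  8.  9.]
scene 210 7 x [-24. -23. -23.] y [-8. -6.  9.]
scene 220 16 x [-26. -25. -23.] y [-12.   9.  12.]
scene 230 20 x [-27. -26. -24.] y [-13.  -9.  13.]
scene 240 26 x [-29. -26. -25.] y [-13.  -7.  13.]
scene 250 41 x [-29. -25.  -6.] y [-12.  10.  13.]
scene 260 34 x [-27. -16.  -6.] y [-12.  12.  13.]
scene 270 18 x [-27. -26.  -9.] y [-13.  11.  13.]
scene 280 18 x [-32. -28. -20.] y [-12.  11.  12.]
scene 290 50 x [-32. -30. -23.] y [-13.   7.  12.]
scene 300 68 x [-32. -26. -25.] y [-12.   2.  12.]
scene 310 73 x [-35. -27. -25.] y [-11.   4.  12.]
```

Request:
{"method": "jog_arm", "body": {
  "plan": [
    [0,6,-2,0,0],
    [0,12,-3,0,0],
    [0,18,-5,0,0],
    [0,24,-7,0,0],
    [0,24,-7,0,0],
    [0,16,-5,0,0],
    [0,10,-3,0,0],
    [0,10,-3,0,0]
  ]
}}

```text
clock: 19.18
eef_pos: [0.4052, -0.231, 0.2201]
orientation: [0.139, 0.99, -0.0, 0.001]
force: [0.5, 0.1, -1.5]
grip_width: 0.0173
grasp_force: 61.5
```

```bash
python3 hb.py h4 scene
```

```text
tcp [ 405.2 -231.   220.1] in bracket [ -5.5  -0.  220.1] yaw -16.0 F [ 0.5  0.1 -1.5] [-0.04 -0.03 -0.03] 19.1833
scene 50 18 x [-5.  5. 11.] y [-6. -4.  6.]
scene 60 13 x [-6. -5. -3.] y [-6. -3.  6.]
scene 70 13 x [-8. -6. -3.] y [-4. -1.  4.]
scene 80 8 x [-8. -7. -5.] y [-2.  1.  3.]
scene 110 15 x [-8. -6. 19.] y [-3. -1.  2.]
scene 120 13 x [-8. -7. -5.] y [-2.  0.  2.]
scene 130 13 x [-8. -7. -6.] y [-3.  0.  3.]
scene 140 15 x [-39.  -8.  -6.] y [-2. -0.  9.]
scene 150 12 x [-9. -7. -5.] y [-2. -1.  1.]
scene 160 13 x [-9. -7. -4.] y [-2. -0.  2.]
scene 170 6 x [-9. -9. -7.] y [-2. -0.  2.]
scene 180 15 x [-17. -17. -14.] y [-12.  -6.  12.]
scene 190 46 x [-18. -10.   4.] y [-13.  -9.  12.]
scene 200 5 x [-19. -18. -17.] y [-7.  7.  9.]
scene 210 6 x [-19. -18. -16.] y [-6.  8. 10.]
scene 220 16 x [-19. -17. -14.] y [-12.  -4.  13.]
scene 230 21 x [-19. -17. -15.] y [-13.  -3.  12.]
scene 240 29 x [-20. -16. -15.] y [-12.  -8.  12.]
scene 250 43 x [-20. -15.   4.] y [-12.  11.  13.]
scene 260 36 x [-18.  -7.   4.] y [-12.  12.  13.]
scene 270 17 x [-17. -16.   2.] y [-13.  11.  13.]
scene 280 20 x [-22. -20. -11.] y [-12.  10.  12.]
scene 290 52 x [-23. -19. -13.] y [-13.   6.  12.]
scene 300 70 x [-23. -17. -15.] y [-12.   3.  13.]
scene 310 75 x [-25. -17. -15.] y [-11.   3.  12.]
```

Request:
{"method": "jog_arm", "body": {
  "plan": [
    [0,-1,0,-10,0],
    [0,-2,0,-20,0],
    [0,-2,0,-28,0],
    [0,-2,0,-32,0],
    [0,-2,0,-34,0],
    [0,-2,0,-34,0]
  ]
}}

```text
clock: 19.73
eef_pos: [0.4036, -0.231, 0.1854]
orientation: [0.139, 0.99, 0.0, -0.001]
force: [0.7, -0.1, -0.7]
grip_width: 0.0175
grasp_force: 61.5
```

Request:
{"method": "jog_arm", "body": {
  "plan": [
    [0,0,0,-1,0],
    [0,0,0,-2,0],
    [0,0,0,-2,0]
  ]
}}

```text
clock: 19.98
eef_pos: [0.404, -0.2315, 0.1845]
orientation: [0.139, 0.99, -0.0, 0.0]
force: [0.4, -0.1, -1.6]
grip_width: 0.0175
grasp_force: 61.5
```

```bash
python3 hb.py h5 scene | grep -e tcp -e "scene 1[0-6]" -e "scene [6-9]"; python3 - <<'E'
from h import *
W=cloud("scene",np.load("pics/h5scene_d.npy"))*1000;im=np.load("pics/h5scene.npy").astype(int)
c=np.array([410.5,-232.5,0]);t=np.radians(-16);R=np.array([[np.cos(t),np.sin(t),0],[-np.sin(t),np.cos(t),0],[0,0,1]]);W=(W-c)@R.T
k=(im.max(-1)<60)&(abs(W[...,0]+6)<22)&(abs(W[...,1])<28)&(W[...,2]>140)&(W[...,2]<175)
print(k.sum(),np.round(np.percentile(W[k],[3,50,97],axis=0),1))
E
```

```text
tcp [ 404.  -231.5  184.5] in bracket [ -6.6  -0.8 184.5] yaw -16.0 F [ 0.4 -0.1 -1.6] [ 0.01 -0.04 -0.05] 19.9833
scene 60 11 x [-10.  -8.  -5.] y [-3. -1.  2.]
scene 70 14 x [-9. -8. -6.] y [-3. -0.  2.]
scene 80 8 x [-9. -7. -7.] y [-3. -1.  3.]
scene 110 13 x [-9. -9. 21.] y [-3. -1.  3.]
scene 120 12 x [-10.  -9.  -6.] y [-3. -1.  2.]
scene 130 10 x [-11.  -9.  -7.] y [-3. -1.  2.]
scene 140 4 x [-39. -39.  15.] y [-8.  1. 12.]
scene 150 48 x [-19. -14.   4.] y [-13. -10.  12.]
scene 160 5 x [-19. -19. -18.] y [1. 7. 9.]
175 [[-18.7 -22.9 153. ]
 [-10.3 -12.3 155.4]
 [  3.2  21.7 157.9]]
```

Request:
{"method": "jog_arm", "body": {
  "plan": [
    [0,1,0,-1,0],
    [0,1,0,-2,0],
    [0,1,0,-3,0],
    [0,1,0,-3,0]
  ]
}}

```text
clock: 20.37
eef_pos: [0.4048, -0.2312, 0.1811]
orientation: [0.139, 0.99, 0.0, -0.0]
force: [-0.4, -0.2, -1.2]
grip_width: 0.0174
grasp_force: 61.5
```

Request:
{"method": "jog_arm", "body": {
  "plan": [
    [0,0,0,-1,0],
    [0,0,0,-1,0],
    [0,0,0,-1,0]
  ]
}}

```text
clock: 20.62
eef_pos: [0.4049, -0.2313, 0.1809]
orientation: [0.139, 0.99, 0.0, 0.0]
force: [-1.8, 2.2, 4.8]
grip_width: 0.0174
grasp_force: 62.3
```

Request:
{"method": "jog_arm", "body": {
  "plan": [
    [0,0,0,-1,0],
    [0,0,0,-1,0],
    [0,0,0,-1,0]
  ]
}}

```text
clock: 20.87
eef_pos: [0.405, -0.2314, 0.1809]
orientation: [0.139, 0.99, -0.0, -0.0]
force: [-4.4, 3.9, 10.2]
grip_width: 0.0176
grasp_force: 63.4
```

Request:
{"method": "jog_arm", "body": {
  "plan": [
    [0,0,0,1,0],
    [0,0,0,1,0],
    [0.5,0,0,1,0],
    [0.8,0,0,1,0],
    [1,0,0,1,0],
    [1,0,0,1,0],
    [1,0,0,1,0],
    [1,0,0,30,0],
    [1,0,0,65,0],
    [1,0,0,100,0],
    [1,0,0,130,0],
    [1,0,0,130,0]
  ]
}}

```text
clock: 21.87
eef_pos: [0.407, -0.2334, 0.3168]
orientation: [0.139, 0.99, -0.004, 0.005]
force: [0.2, -0.7, 1.0]
grip_width: 0.0853
grasp_force: 0.0
```

Request:
{"method": "jog_arm", "body": {
  "plan": [
    [1,0,30,30,0],
    [1,0,70,40,0],
    [1,0,110,40,0],
    [1,0,150,40,0],
    [1,0,190,40,0],
    [1,0,230,40,0],
    [1,0,270,40,0],
    [1,0,270,40,0],
    [1,0,270,40,0]
  ]
}}

```text
clock: 22.62
eef_pos: [0.4045, 0.0406, 0.3489]
orientation: [0.137, 0.991, -0.0, -0.0]
force: [-1.2, -0.3, -0.2]
grip_width: 0.0851
grasp_force: 0.0
```

```bash
python3 hb.py f1 scene |head -30; python3 br.py f2; python3 - <<'E'
from h import *
W=cloud("top",np.load("pics/f2top_d.npy"));im=np.load("pics/f2top.npy").astype(int);R,G,B=im[...,0],im[...,1],im[...,2]
k=(R>G+70)&(R>B+70)&(abs(W[...,0]-.405)<.06)&(abs(W[...,1]+.231)<.06)&(W[...,2]>.205)
print("handletop",rect(W[k]),W[k].mean(0)*1000)
a=np.load("pics/f1scene.npy")[90:320,120:410];b=np.load("pics/f2top.npy")[80:280,120:400]
f=lambda c,w:cv2.resize(c[:,:,::-1].astype(np.uint8),(w,int(c.shape[0]*w/c.shape[1])),interpolation=cv2.INTER_CUBIC)
A,B=f(a,400),f(b,400);B=cv2.copyMakeBorder(B,0,A.shape[0]-B.shape[0],0,0,cv2.BORDER_CONSTANT);cv2.imwrite("pics/v10.png",np.hstack([A,B]))
E
```

```text
tcp [404.5  40.6 348.9] in bracket [-81.  260.8 348.9] yaw -15.7 F [-1.2 -0.3 -0.2] [-0.02 -0.03 -0.01] 22.6167
scene 20 31 x [-8. 14. 17.] y [-6. -2.  5.]
scene 30 11 x [-9. -8. -6.] y [-4. -1.  3.]
scene 40 7 x [-9. -9. -6.] y [-3. -2.  1.]
scene 50 12 x [-10.  -8.  -5.] y [-2. -1.  1.]
scene 60 12 x [-10.  -7.  -5.] y [-3. -1.  1.]
scene 70 9 x [-9. -8. -6.] y [-3. -1.  2.]
scene 80 12 x [-10.  -9.  -6.] y [-3.  0.  3.]
scene 110 12 x [-9. -8. 22.] y [-3. -1.  2.]
scene 120 15 x [-10.  -8.  18.] y [-3. -0.  2.]
scene 130 4 x [-9. -9. -8.] y [-1.  0.  2.]
scene 140 6 x [-40. -17. -16.] y [-10.  -1.  12.]
scene 150 50 x [-18. -12.   4.] y [-13. -10.  12.]
scene 160 8 x [-20. -17. -16.] y [-8.  5.  9.]
scene 170 7 x [-19. -18. -15.] y [-7.  6.  9.]
scene 180 7 x [-19. -18.   4.] y [-8.  6.  9.]
scene 190 5 x [-19. -17.   5.] y [-8. -7.  5.]
scene 210 5 x [-18. -17.  -1.] y [-8.  8. 10.]
scene 40 89 x [-21. -11.  18.] y [-25.   2.  28.]
scene 50 115 x [-21.  -8.  20.] y [-25.   2.  28.]
scene 60 141 x [-21.  -7.  20.] y [-25.   5.  28.]
scene 70 185 x [-21.  -4.  20.] y [-25.   8.  29.]
scene 80 43 x [-7. -1.  3.] y [-26.  -9.  29.]
scene 90 16 x [-3. -1.  1.] y [-26. -10.  29.]
scene 100 13 x [-3. -1.  2.] y [-26.  26.  30.]
scene 110 91 x [-8.  2. 25.] y [-24.  -8.  27.]
scene 120 36 x [-9. -1.  1.] y [-17.   1.  20.]
top 40 89 x [-21.  -9.  19.] y [-25.  -0.  25.]
top 50 86 x [-20.  -6.  19.] y [-22.  -1.  23.]
top 60 56 x [-20.  -3.  18.] y [-23.  -1.  23.]
top 70 143 x [-21.  -6.  19.] y [-26.   6.  27.]
top 80 34 x [-6. -2.  4.] y [-15.  -8.  25.]
top 90 5 x [-3. -2. -1.] y [-26. -13.  27.]
top 110 105 x [-5.  7. 26.] y [-24.  13.  24.]
top 120 37 x [-10.  -2.   1.] y [-18.  -2.  18.]
[404.9  37.8 348.9] [-0.   0.   0.9] 22.7667
handletop ([404.4, -231.9], [17.5, 25.0], 74.0) [ 404.77117139 -231.32068968  221.13320017]
```

View pics/v10.png

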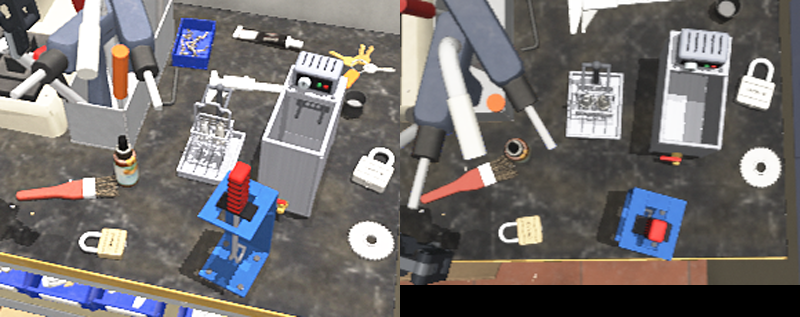

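The picture shows the rod upright in its bracket, with its handle top at (404.6, -231.6, 221) mm. The basket hangs on both prongs of the drip stand with its collets, and the brush, bottle and padlock have not moved.

```bash
python3 -c "
from rig import robot
print(robot.finish_job())"
```

```text
the job is handed in; nothing more can be done
None
```

The job is handed in at about 23 s: the basket with both collets hangs over both prongs of the drip stand, the hook rod is back upright in its bracket, and the brush, bottle and padlock were not disturbed.

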